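# Fetch an objective canister from the wide tilt-out bin

### The job

Pull the wide tilt-out bin forward on its bottom pivot until it is fully out, then lift the round canister out of it and stand it upright on the floor of the shallow steel tray. Set the canister down rather than dropping it, and leave the bin tilted out.

Things in the scene. Friction and masses are not known exactly. Their poses are not given: they have to be found in the camera images.
- wide_bin (a joint): Pivot of the grey wide bin (192 mm; the other two are 96 mm), rad: 0 shut, leaning back 0.63 from upright in its white rack (153 mm high, fixed); 0.75 fully out at its stop, leaning 0.12 forward. Stays where left; about 4 to 8 N at the handle. Front panel 100 mm high, sides 74, back 62; inside 184 mm wide, 48 mm front to back, floor 4 mm. Out, its mouth is clear of the rack's hood.
- wide_bin_handle (a point): Middle of the wide bin's level steel pull bar, 10 mm thick, 90 mm long, a post at each end. Axes turn with the bin: y along the bar, z up the front panel, x into the bin. Panel face 45 mm along +x, its top edge 20 mm along +z. Pivot axis: parallel to y through x = +45, z = -80 mm, 60 mm above the table. Bar 151 mm up when shut, 134 mm when out (65 mm forward); it can turn between the pads.
- canister: Round canister, black with an aluminium lid (top 24 mm), 36 mm diameter, 80 mm high, 0.12 kg, standing loose in the wide bin, leaning with it; origin at the centre of its underside, z to the lid. It is near the back wall, 38 to 46 mm left or right of the bin's middle, 27 mm or more free at each side along the bin's width; in the other half is a black block 36 x 30 x 36 mm, not needed.
- tray: Shallow square steel tray, fixed on the table, 130 x 130 mm outside, 16 mm high, walls and floor 4 mm thick. Origin at the centre of its underside, z up, sides along its own x and y. It lies in front of the row of bins, to the left or to the right.
Mind the look-alikes: they are no part of the job. What is shaped like the part that bears wide_bin but green is not meant.

How it is judged:
By the outcome, as a careful person would: the job done as asked, in the order asked, and still so for the second after the job is handed in, with the robot touching nothing.
It also fails if it takes over 58 s, if anything falls off the work surface, if the arm or the gripper's body presses on something with over 40 N, if the wrist force passes 120 N, or if a joint passes its speed limit or range.

### The arm

A 6-joint arm with a two-finger parallel gripper is mounted at the origin on the work surface. World frame = base frame: x ahead of the robot, y to its left, z up, the work surface at z = 0. Lengths are in m, angles in rad, forces in N, time in s.
With the tool pointing down it reaches from about 0.425 to 0.95 m from the base axis. Payload 3.5 kg.
Tool frame: the origin (TCP) lies on the centre line of the jaws, within the pads' length; the fingertips stand 11 mm ahead of it and the grasp point (between the pads) lies 8 mm behind it; y points along the fingers, x is the direction in which the jaws open and shut, and the axes are right-handed (so a half turn about y gives the same grasp; the last joint's range is limited). The gripper opens to 85 mm and grips with 20 to 120 N. Pads are 22 mm wide; open, the fingers measure 114 mm over their backs; the gripper's body (76 mm by 85 mm) begins 54 mm behind the grasp point. The pads swing forward as they close: fully open they stand 13 mm farther back than shut.
Start: joints at [1.142, 0.286, 1.577, -0, 1.279, -0.15], TCP at [0.186, 0.649, 0.242] pointing down, gripper open.
Joint ranges: [-2.77, 2.77], [-0.9, 2.22], [0.21, 2.48], [-1.53, 4.67], [0.24, 2.81], [-2.84, 2.84]. Speed limits (rad/s): [2.79, 2.79, 3.14, 3.14, 3.14, 3.14].

### API

Orientations are given as a unit quaternion [x, y, z, w].
In Python, from plant import get_state, read_camera, sign_off gives the robot as it stands.
- The arm moves only by the shell command python3 -m inch 'ROWS' [FORCE]. ROWS is JSON, a list of rows, each an object of numbers: "ax", "ay", "az": the turn, a rotation vector about the tool's x, y, z in rad; "x", "y", "z": the shift along the tool's x, y, z in mm; "hand": the closure, from -1 (fully open) to 1 (shut). In form: [{"ax": .., "ay": .., "az": .., "x": .., "y": .., "z": .., "hand": ..}, ...]. A call has 1 to 5 rows; each row shifts and turns the commanded pose from where the row before left it, along the tool's axes as they then stand; what a row does not reach is not made up. A row lasts 1/12 s, in which the tool goes at most 41.7 mm and 7.16 degrees, less where a joint would pass 70% of its speed; a pose out of reach is approached as far as the arm can. A call with a gripper value outside its range is refused whole. The fingers move at their own pace and stop on an object; FORCE is the grip in N (left out, the last holds). Time passes only in rows, so rows that do not move let the fingers close. It gives the time, the measured TCP pose, the force and the opening at its end, in the units of the state.
- get_state(): the state, without advancing time (a new reading comes with each control period).
- read_camera(name): name is "side" or "top" or "wrist"; returns a dict with "img" (480x640x3 uint8, red, green, blue), "fov_y" (degrees; the focal length in pixels is half the picture's height over the tangent of half this angle, whatever the lens; pixels are square), "cx", "cy" (the principal point, pixels), "T" (4x4, takes a point from camera to world coordinates); the wrist camera has in their place "T_tool_cam" (4x4, takes a point from camera to tool coordinates, whose origin is the TCP and whose axes are the tool frame's). Camera axes: x right, y down, z forward; pixel columns grow to the right and rows downward; lengths in m; the calibration is good to about 2 mm. A picture is of the moment at which its call begins: read the wrist's pose just before it. There is no depth.
- sign_off(): hands the job in, once; it reports no verdict.
The state is a dict: "time": time; "qpos": joint angles; "dq": joint speeds; "joint_efforts": joint torques, N m; "eef_pos": TCP position; "tcp_rot": TCP orientation; "contact_force": force on the tool from outside, world axes, zero at the start; "wrist_torque": the same for the moment, N m; "opening": opening from 0.0 (shut) to 1.0 (fully open).
Only numpy, scipy, OpenCV 4.12 (cv2) and the standard library are available. Lean on these libraries where they do the work, as an engineer would, in place of code of your own. Each camera call takes 0.05 s, during which the arm holds its last target. There are 200 camera calls.

## Working session

There is one attempt and no reset: what is moved stays moved. The work goes in short steps, Python scripts to look and compute and a shell command to move; the robot and the scene stay as the last step left them, time stands still between calls to the robot, and variables do not carry over. Pictures are saved under pics/ and viewed, about 8 in all and at most 12, crops included, and the job is handed in when it is done.

```bash
mkdir -p pics; ls; cat > h.py <<'E'
import numpy as np,cv2
from scipy.spatial.transform import Rotation as R
from plant import get_state,read_camera
def snap(n,f):
    c=read_camera(n); cv2.imwrite('pics/'+f,c['img'][:,:,::-1]); return c
E
python3 - <<'E'
from h import *
import pickle
print(get_state())
for n in('side','top'):
    c=snap(n,n+'0.png'); pickle.dump(c,open(n+'.pkl','wb')); print(n,c['fov_y'],c['cx'],c['cy'],c['T'].round(4).tolist())
print(read_camera('wrist')['T_tool_cam'])
E
```

```text
pics
{'time': 0.0, 'qpos': array([ 1.14203771e+00,  2.87215545e-01,  1.57816815e+00,  8.42795738e-06,
        1.27859983e+00, -1.50035262e-01]), 'dq': array([ 0.00184386,  0.00133937,  0.00238733,  0.00023289, -0.00220905,
        0.00108792]), 'joint_efforts': array([-3.92250231e-04, -4.05971575e+01, -2.92630577e+01, -1.88500585e-04,
        5.69128519e-03,  9.01352678e-06]), 'eef_pos': array([0.18544054, 0.64837518, 0.24091868]), 'tcp_rot': array([ 0.56500783,  0.42495115, -0.42644073, -0.56420827]), 'contact_force': array([-0.74714372,  0.09521813, -0.61120877]), 'wrist_torque': array([ 0.0570801 , -0.00568941, -0.05232851]), 'opening': 0.9983252489197227}
side 44.747183667508246 322.4590704059393 246.99280420819915 [[0.948, -0.2473, 0.2002, 0.211], [-0.3181, -0.7163, 0.6211, -0.9152], [-0.0102, -0.6525, -0.7577, 1.0777], [0.0, 0.0, 0.0, 1.0]]
top 45.52041051779831 318.1327497832156 240.57390678742956 [[0.0153, -0.9974, 0.0702, 0.3593], [-0.9998, -0.0164, -0.0152, -0.1213], [0.0163, -0.07, -0.9974, 1.527], [0.0, 0.0, 0.0, 1.0]]
[[ 9.99999664e-01 -4.50833155e-04  6.85012441e-04  5.48311083e-04]
 [-7.94442131e-04 -3.25443450e-01  9.45561172e-01 -1.31983154e-01]
 [-2.03357513e-04 -9.45561398e-01 -3.25443699e-01  8.32485081e-02]
 [ 0.00000000e+00  0.00000000e+00  0.00000000e+00  1.00000000e+00]]
```

View pics/side0.png

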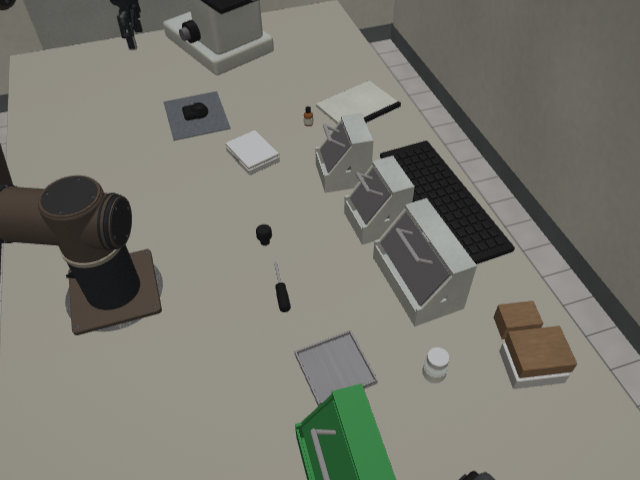

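View pics/top0.png

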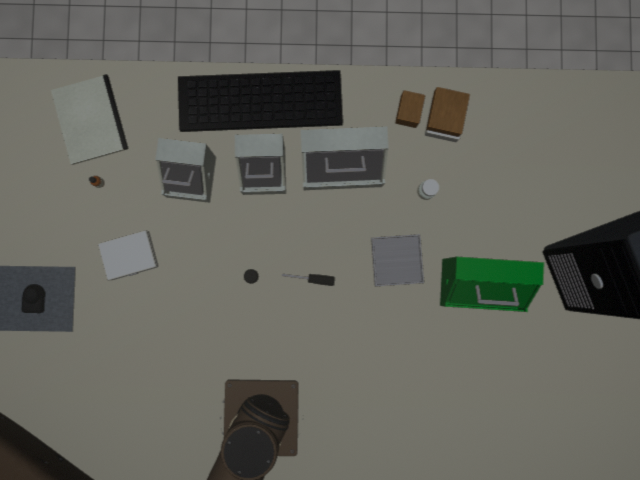

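The side view shows the wide bin at about (425,260) and the tray at (335,368). In the top view the bin is at (345,160), the tray at (397,260), and a green decoy at (490,285). I'll zoom in on the bar and tray.

```bash
python3 - <<'E'
from h import *
t=cv2.imread('pics/top0.png')[120:195,290:400]; s=cv2.imread('pics/side0.png')[200:325,365:480]
t=cv2.resize(t,None,fx=4,fy=4,interpolation=2); s=cv2.resize(s,(345,375),interpolation=2)
o=np.zeros((375,800,3),np.uint8); o[:300,:440]=t; o[:,450:795]=s; o=cv2.convertScaleAbs(o,alpha=1.4)
cv2.imwrite('pics/crop1.png',o)
E
```

```text
(no output)
```

View pics/crop1.png

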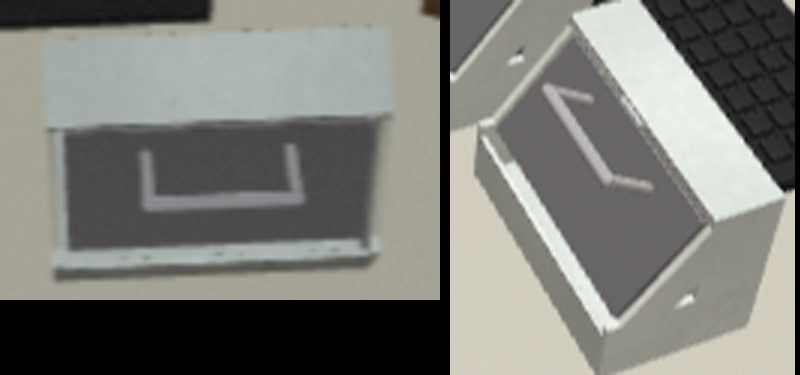

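Bar ends are at top px (327,170.8) and (364.5,169.5), and at side px (398,230) and (417.7,260). Next I triangulate.

```bash
cat >> h.py <<'E'
def ray(c,px,T=None):
    T=c['T'] if T is None else T
    f=240/np.tan(np.radians(c['fov_y']/2)); d=np.array([(px[0]-c['cx'])/f,(px[1]-c['cy'])/f,1.])
    return T[:3,3],T[:3,:3]@d
def onz(c,px,z,T=None):
    o,d=ray(c,px,T); return o+d*(z-o[2])/d[2]
def tri(r1,r2):
    A=np.c_[r1[1],-r2[1]]; s=np.linalg.lstsq(A,r2[0]-r1[0],rcond=None)[0]
    a=r1[0]+r1[1]*s[0]; b=r2[0]+r2[1]*s[1]; return (a+b)/2,np.linalg.norm(a-b)
E
python3 - <<'E'
from h import *
import pickle
t=pickle.load(open('top.pkl','rb'));s=pickle.load(open('side.pkl','rb'))
for a,b in (((327,170.8),(398,230)),((364.5,169.5),(417.7,260))):
    print(tri(ray(t,a),ray(s,b)),onz(t,a,.151),onz(s,b,.151))
# tray: greyish-purple vs. table, local mask
g=t['img'][225:295,362:432].astype(int); m=((g[:,:,0]-g[:,:,2])<5).astype(np.uint8)
c=max(cv2.findContours(m,0,1)[0],key=cv2.contourArea); r=cv2.minAreaRect(c); b=cv2.boxPoints(r)+[362,225]
P=np.array([onz(t,p,.014) for p in b]); print(b,r[1],P.round(4),P.mean(0))
print(R.from_quat(get_state()['tcp_rot']).as_matrix().round(3))
E
```

```text
(array([ 0.62646951, -0.16102581,  0.1485673 ]), np.float64(0.001443743633199421)) [ 0.62670235 -0.16116275  0.151     ] [ 0.62464353 -0.16290901  0.151     ]
(array([ 0.63094761, -0.25231117,  0.1500406 ]), np.float64(0.0017110392294033866)) [ 0.63159148 -0.25248699  0.151     ] [ 0.62963444 -0.25287672  0.151     ]
[[370.72169304 237.24283409]
 [420.15417099 233.58117485]
 [423.77217102 282.42428589]
 [374.33969498 286.08594513]] (48.9769287109375, 49.56790542602539) [[ 0.477  -0.2839  0.014 ]
 [ 0.489  -0.4155  0.014 ]
 [ 0.3594 -0.4255  0.014 ]
 [ 0.3478 -0.2946  0.014 ]] [ 0.41830031 -0.3548663   0.014     ]
[[ 0.275 -0.001 -0.961]
 [ 0.961 -0.002  0.275]
 [-0.002 -1.     0.   ]]
```

```bash
T='python3 -m inch'
$T '[{"ay":0.124},{"ay":0.124},{"ay":0.124},{"ay":0.124},{"ay":0.124}]' 30
$T '[{"ay":0.124},{"ay":0.124},{"ay":0.124},{"ay":0.124},{"ay":0.124}]'
$T '[{"x":16.7,"z":-36.5,"hand":-0.2},{"x":16.7,"z":-36.5,"hand":-0.2},{"x":16.7,"z":-36.5,"hand":-0.2},{"x":16.7,"z":-36.5,"hand":-0.2},{"x":16.7,"z":-36.5,"hand":-0.2}]'
$T '[{"x":16.7,"z":-36.5,"hand":-0.2},{"x":16.7,"z":-36.5,"hand":-0.2},{"x":16.7,"z":-36.5,"hand":-0.2},{"x":16.7,"z":-36.5,"hand":-0.2},{"x":16.7,"z":-36.5,"hand":-0.2}]'
$T '[{"x":16.7,"z":-36.5,"hand":-0.2},{"x":16.7,"z":-36.5,"hand":-0.2},{"x":16.7,"z":-36.5,"hand":-0.2},{"x":16.7,"z":-36.5,"hand":-0.2},{"x":16.7,"z":-36.5,"hand":-0.2}]'
$T '[{"x":16.7,"z":-36.5,"hand":-0.2},{"x":16.7,"z":-36.5,"hand":-0.2},{"x":16.7,"z":-36.5,"hand":-0.2},{"x":16.7,"z":-36.5,"hand":-0.2},{"x":16.7,"z":-36.5,"hand":-0.2}]'
$T '[{"x":16.7,"z":-36.5,"hand":-0.2},{"x":16.7,"z":-36.5,"hand":-0.2},{"hand":-0.2},{"hand":-0.2}]'
python3 - <<'E'
from h import *
s=get_state();print(s['time'],R.from_quat(s['tcp_rot']).as_matrix().round(3),s['qpos'])
snap('wrist','w1.png')
E
```

```text
0.15 [[ 0.275 -0.001 -0.961]
 [ 0.961 -0.002  0.275]
 [-0.002 -1.     0.   ]] [ 1.14202845e+00  2.87002320e-01  1.57782682e+00 -5.74213981e-07
  1.27859288e+00 -1.50001971e-01]validation failed for argument at $[0]...
validation failed for argument at $[0]...
validation failed for argument at $[0]...
validation failed for argument at $[0]...
validation failed for argument at $[0]...
validation failed for argument at $[0]...
validation failed for argument at $[0]...
```

View pics/w1.png

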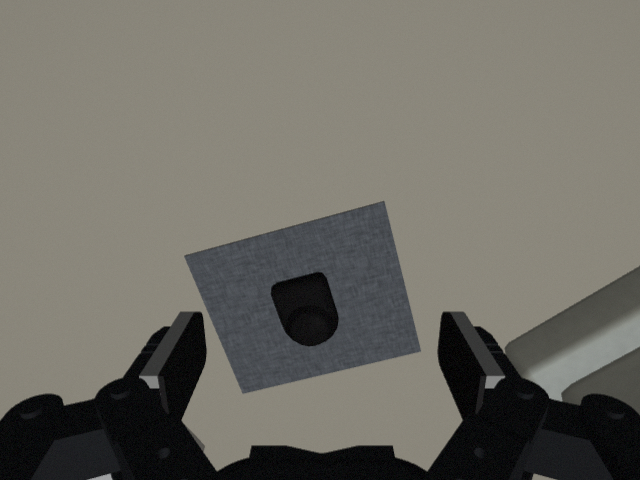

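The moves were refused, so this picture still shows the start position. The rows probably need all seven keys; I'll test with one call first.

```bash
python3 -m inch '[{"ax":0,"ay":0.124,"az":0,"x":0,"y":0,"z":0,"hand":-1},{"ax":0,"ay":0.124,"az":0,"x":0,"y":0,"z":0,"hand":-1},{"ax":0,"ay":0.124,"az":0,"x":0,"y":0,"z":0,"hand":-1},{"ax":0,"ay":0.124,"az":0,"x":0,"y":0,"z":0,"hand":-1},{"ax":0,"ay":0.124,"az":0,"x":0,"y":0,"z":0,"hand":-1}]' 30
```

```text
time: 0.62
eef_pos: [0.1857, 0.6488, 0.2419]
tcp_rot: [0.668, 0.231, -0.231, -0.668]
contact_force: [-0.0, 0.5, 0.2]
opening: 1.001
```

```bash
T='python3 -m inch'
$T '[{"ax":0,"ay":0.124,"az":0,"x":0,"y":0,"z":0,"hand":-0.2},{"ax":0,"ay":0.124,"az":0,"x":0,"y":0,"z":0,"hand":-0.2},{"ax":0,"ay":0.124,"az":0,"x":0,"y":0,"z":0,"hand":-0.2},{"ax":0,"ay":0.124,"az":0,"x":0,"y":0,"z":0,"hand":-0.2},{"ax":0,"ay":0.124,"az":0,"x":0,"y":0,"z":0,"hand":-0.2}]' |head -2
$T '[{"ax":0,"ay":0,"az":0,"x":16.7,"y":0,"z":-36.5,"hand":-0.2},{"ax":0,"ay":0,"az":0,"x":16.7,"y":0,"z":-36.5,"hand":-0.2},{"ax":0,"ay":0,"az":0,"x":16.7,"y":0,"z":-36.5,"hand":-0.2},{"ax":0,"ay":0,"az":0,"x":16.7,"y":0,"z":-36.5,"hand":-0.2},{"ax":0,"ay":0,"az":0,"x":16.7,"y":0,"z":-36.5,"hand":-0.2}]' |head -2
$T '[{"ax":0,"ay":0,"az":0,"x":16.7,"y":0,"z":-36.5,"hand":-0.2},{"ax":0,"ay":0,"az":0,"x":16.7,"y":0,"z":-36.5,"hand":-0.2},{"ax":0,"ay":0,"az":0,"x":16.7,"y":0,"z":-36.5,"hand":-0.2},{"ax":0,"ay":0,"az":0,"x":16.7,"y":0,"z":-36.5,"hand":-0.2},{"ax":0,"ay":0,"az":0,"x":16.7,"y":0,"z":-36.5,"hand":-0.2}]' |head -2
$T '[{"ax":0,"ay":0,"az":0,"x":16.7,"y":0,"z":-36.5,"hand":-0.2},{"ax":0,"ay":0,"az":0,"x":16.7,"y":0,"z":-36.5,"hand":-0.2},{"ax":0,"ay":0,"az":0,"x":16.7,"y":0,"z":-36.5,"hand":-0.2},{"ax":0,"ay":0,"az":0,"x":16.7,"y":0,"z":-36.5,"hand":-0.2},{"ax":0,"ay":0,"az":0,"x":16.7,"y":0,"z":-36.5,"hand":-0.2}]' |head -2
$T '[{"ax":0,"ay":0,"az":0,"x":16.7,"y":0,"z":-36.5,"hand":-0.2},{"ax":0,"ay":0,"az":0,"x":16.7,"y":0,"z":-36.5,"hand":-0.2},{"ax":0,"ay":0,"az":0,"x":16.7,"y":0,"z":-36.5,"hand":-0.2},{"ax":0,"ay":0,"az":0,"x":16.7,"y":0,"z":-36.5,"hand":-0.2},{"ax":0,"ay":0,"az":0,"x":16.7,"y":0,"z":-36.5,"hand":-0.2}]' |head -2
$T '[{"ax":0,"ay":0,"az":0,"x":16.7,"y":0,"z":-36.5,"hand":-0.2},{"ax":0,"ay":0,"az":0,"x":16.7,"y":0,"z":-36.5,"hand":-0.2},{"ax":0,"ay":0,"az":0,"x":16.7,"y":0,"z":-36.5,"hand":-0.2},{"ax":0,"ay":0,"az":0,"x":16.7,"y":0,"z":-36.5,"hand":-0.2},{"ax":0,"ay":0,"az":0,"x":0,"y":0,"z":0,"hand":-0.2}]'
python3 - <<'E'
from h import *
s=get_state();print(s['time'],s['eef_pos'],R.from_quat(s['tcp_rot']).as_matrix().round(3).tolist(),s['qpos'])
snap('wrist','w2.png')
E
```

```text
time: 1.03
eef_pos: [0.1857, 0.6488, 0.2419]
time: 1.45
eef_pos: [0.2788, 0.4693, 0.242]
time: 1.87
eef_pos: [0.3718, 0.2913, 0.2424]
time: 2.28
eef_pos: [0.4647, 0.1133, 0.2424]
time: 2.7
eef_pos: [0.5576, -0.0647, 0.2422]
time: 3.12
eef_pos: [0.633, -0.2114, 0.2408]
tcp_rot: [0.708, 0.017, -0.017, -0.706]
contact_force: [-1.3, 1.1, 0.3]
opening: 0.599
3.1167 [ 0.63295471 -0.21142213  0.24080563] [[0.999, 0.0, -0.047], [0.047, -0.002, 0.999], [-0.0, -1.0, -0.002]] [-0.47340627  0.27046396  1.59890054 -0.00216509  1.27112955 -0.51961519]
```

View pics/w2.png

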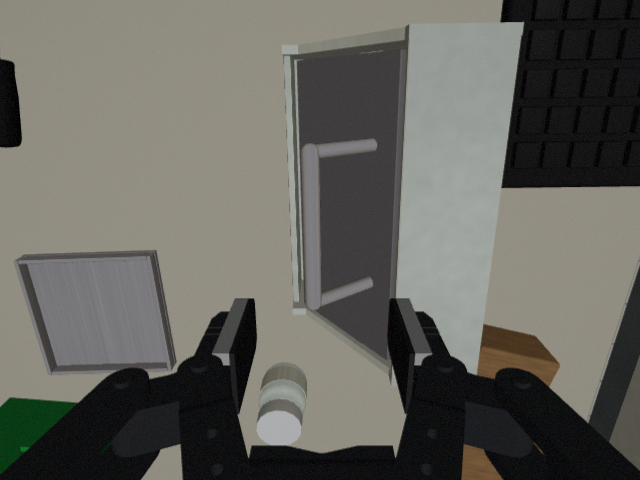

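The wrist view shows the wide bin with its bar running from (311,150) to (314,303). The tray is at the left with rim corners (18,262), (155,252), (174,370) and (50,374).

```bash
cat >> h.py <<'E'
def wT(c):
    s=get_state(); T=np.eye(4); T[:3,:3]=R.from_quat(s['tcp_rot']).as_matrix(); T[:3,3]=s['eef_pos']; return T@c['T_tool_cam']
E
python3 - <<'E'
from h import *
c=read_camera('wrist');T=wT(c)
e=np.array([onz(c,p,.151,T) for p in((311,150),(314,303))]);print(e,e.mean(0))
e=np.array([onz(c,p,.016,T) for p in((18,262),(155,252),(174,370),(50,374))]);print(e,e.mean(0),np.diff(e,axis=0))
E
```

```text
[[ 0.62373259 -0.15284612  0.151     ]
 [ 0.6293441  -0.24478287  0.151     ]] [ 0.62653835 -0.1988145   0.151     ]
[[ 0.34926278 -0.28957719  0.016     ]
 [ 0.47923987 -0.27294103  0.016     ]
 [ 0.48822989 -0.40454231  0.016     ]
 [ 0.35865961 -0.41601901  0.016     ]] [ 0.41884804 -0.34576988  0.016     ] [[ 0.12997709  0.01663616  0.        ]
 [ 0.00899002 -0.13160129  0.        ]
 [-0.12957028 -0.01147669  0.        ]]
```

```bash
T='python3 -m inch'
$T '[{"ax":0,"ay":0,"az":0,"x":-3,"y":5,"z":3.5,"hand":0.05},{"ax":0,"ay":0,"az":0,"x":-3,"y":10,"z":3.5,"hand":0.05},{"ax":0,"ay":0,"az":0,"x":0,"y":15,"z":0,"hand":0.05},{"ax":0,"ay":0,"az":0,"x":0,"y":20,"z":0,"hand":0.05},{"ax":0,"ay":0,"az":0,"x":0,"y":20,"z":0,"hand":0.05}]'
$T '[{"ax":0,"ay":0,"az":0,"x":0,"y":15,"z":0,"hand":0.05},{"ax":0,"ay":0,"az":0,"x":0,"y":8,"z":0,"hand":0.05},{"ax":0,"ay":0,"az":0,"x":0,"y":2,"z":0,"hand":0.05},{"ax":0,"ay":0,"az":0,"x":0,"y":0,"z":0,"hand":0.05}]'
$T '[{"ax":0,"ay":0,"az":0,"x":0,"y":0,"z":0,"hand":1},{"ax":0,"ay":0,"az":0,"x":0,"y":0,"z":0,"hand":1},{"ax":0,"ay":0,"az":0,"x":0,"y":0,"z":0,"hand":1},{"ax":0,"ay":0,"az":0,"x":0,"y":0,"z":0,"hand":1},{"ax":0,"ay":0,"az":0,"x":0,"y":0,"z":0,"hand":1}]' 25
```

```text
time: 3.63
eef_pos: [0.6245, -0.1961, 0.1718]
tcp_rot: [0.707, 0.019, -0.019, -0.707]
contact_force: [1.1, -0.5, 0.5]
opening: 0.477
time: 3.97
eef_pos: [0.6245, -0.1971, 0.1468]
tcp_rot: [-0.707, -0.018, 0.019, 0.707]
contact_force: [-0.6, -0.4, 0.3]
opening: 0.475
time: 4.38
eef_pos: [0.6262, -0.1986, 0.1491]
tcp_rot: [0.707, 0.019, -0.017, -0.707]
contact_force: [0.7, 1.4, 3.5]
opening: 0.103
```

```bash
T='python3 -m inch'
$T '[{"ax":0,"ay":0,"az":0,"x":-4,"y":0,"z":0,"hand":1},{"ax":0,"ay":0,"az":0,"x":-4,"y":-0.5,"z":0,"hand":1},{"ax":0,"ay":0,"az":0,"x":-4,"y":0,"z":0,"hand":1},{"ax":0,"ay":0,"az":0,"x":-6.5,"y":0.5,"z":0,"hand":1},{"ax":0,"ay":0,"az":0,"x":-7,"y":0.7,"z":0,"hand":1}]'
$T '[{"ax":0,"ay":0,"az":0,"x":-6.7,"y":1.4,"z":0,"hand":1},{"ax":0,"ay":0,"az":0,"x":-6.7,"y":1.9,"z":0,"hand":1},{"ax":0,"ay":0,"az":0,"x":-6.4,"y":2.4,"z":0,"hand":1},{"ax":0,"ay":0,"az":0,"x":-6.3,"y":2.8,"z":0,"hand":1}]'
$T '[{"ax":0,"ay":0,"az":0,"x":-5,"y":3,"z":0,"hand":1},{"ax":0,"ay":0,"az":0,"x":-5,"y":3,"z":0,"hand":1},{"ax":0,"ay":0,"az":0,"x":-3.4,"y":2.1,"z":0,"hand":1},{"ax":0,"ay":0,"az":0,"x":-2,"y":1.5,"z":0,"hand":1},{"ax":0,"ay":0,"az":0,"x":-1,"y":0.7,"z":0,"hand":1}]'
```

```text
time: 4.8
eef_pos: [0.6034, -0.2, 0.1497]
tcp_rot: [0.708, 0.022, -0.014, -0.706]
contact_force: [5.5, 2.8, 5.1]
opening: 0.1
time: 5.13
eef_pos: [0.5768, -0.2016, 0.1414]
tcp_rot: [0.708, 0.022, -0.015, -0.706]
contact_force: [6.2, 1.9, 5.5]
opening: 0.102
time: 5.55
eef_pos: [0.5615, -0.2026, 0.1316]
tcp_rot: [0.708, 0.022, -0.013, -0.706]
contact_force: [10.3, 3.1, 8.3]
opening: 0.106
```

```bash
T='python3 -m inch'
$T '[{"ax":0,"ay":0,"az":0,"x":-2,"y":1.4,"z":0,"hand":1},{"ax":0,"ay":0,"az":0,"x":-2,"y":1.4,"z":0,"hand":1},{"ax":0,"ay":0,"az":0,"x":0,"y":0,"z":0,"hand":1},{"ax":0,"ay":0,"az":0,"x":0,"y":0,"z":0,"hand":1}]'
```

```text
time: 5.88
eef_pos: [0.5614, -0.2027, 0.1316]
tcp_rot: [0.708, 0.026, -0.01, -0.705]
contact_force: [14.7, 6.3, 9.9]
opening: 0.107
```

```bash
T='python3 -m inch'
$T '[{"ax":0,"ay":0,"az":0,"x":3,"y":-2,"z":0,"hand":1},{"ax":0,"ay":0,"az":0,"x":2,"y":-1.4,"z":0,"hand":0.1},{"ax":0,"ay":0,"az":0,"x":0,"y":0,"z":0,"hand":0.1},{"ax":0,"ay":0,"az":0,"x":0,"y":0,"z":0,"hand":0.1},{"ax":0,"ay":0,"az":0,"x":0,"y":0,"z":0,"hand":0.1}]'
$T '[{"ax":0,"ay":0,"az":0,"x":0,"y":-5,"z":0,"hand":0.1},{"ax":0,"ay":0,"az":0,"x":0,"y":-15,"z":0,"hand":0.1},{"ax":0,"ay":0,"az":0,"x":0,"y":-30,"z":0,"hand":0.1},{"ax":0,"ay":0,"az":0,"x":0,"y":-35,"z":0,"hand":0.1},{"ax":0,"ay":0,"az":0,"x":0,"y":-35,"z":0,"hand":0.1}]'
$T '[{"ax":0,"ay":0.121,"az":0,"x":0,"y":0,"z":0,"hand":-0.2},{"ax":0,"ay":0.121,"az":0,"x":0,"y":0,"z":0,"hand":-0.2},{"ax":0,"ay":0.121,"az":0,"x":0,"y":0,"z":0,"hand":-0.2},{"ax":0,"ay":0.121,"az":0,"x":0,"y":0,"z":0,"hand":-0.2},{"ax":0,"ay":0.121,"az":0,"x":0,"y":0,"z":0,"hand":-0.2}]' | head -1
$T '[{"ax":0,"ay":0.121,"az":0,"x":0,"y":0,"z":0,"hand":-0.2},{"ax":0,"ay":0.121,"az":0,"x":0,"y":0,"z":0,"hand":-0.2},{"ax":0,"ay":0.121,"az":0,"x":0,"y":0,"z":0,"hand":-0.2},{"ax":0,"ay":0.121,"az":0,"x":0,"y":0,"z":0,"hand":-0.2},{"ax":0,"ay":0.121,"az":0,"x":0,"y":0,"z":0,"hand":-0.2}]' | head -1
$T '[{"ax":0,"ay":0.121,"az":0,"x":0,"y":0,"z":0,"hand":-0.2},{"ax":0,"ay":0.121,"az":0,"x":0,"y":0,"z":0,"hand":-0.2},{"ax":0,"ay":0.121,"az":0,"x":0,"y":0,"z":0,"hand":-0.2},{"ax":0,"ay":0,"az":0,"x":0,"y":0,"z":0,"hand":-0.2},{"ax":0,"ay":0,"az":0,"x":0,"y":0,"z":0,"hand":-0.2}]'
python3 - <<'E'
from h import *
import pickle
s=get_state();print(s['time'],s['eef_pos'],R.from_quat(s['tcp_rot']).as_matrix().round(3).tolist())
w=read_camera('wrist'); w['T']=wT(w); pickle.dump(w,open('w3.pkl','wb'))
d=read_camera('side'); pickle.dump(d,open('s3.pkl','wb'))
o=np.zeros((600,800,3),np.uint8)
o[:360,:480]=cv2.resize(w['img'],(480,360)); o[:, 480:]=0
o[360:600,:320]=cv2.resize(d['img'][200:320,360:520],(320,240)); 
t=read_camera('top'); pickle.dump(t,open('t3.pkl','wb')); o[360:600,320:680]=cv2.resize(t['img'][120:200,285:405],(360,240))
cv2.imwrite('pics/c3.png',cv2.convertScaleAbs(o[:,:,::-1],alpha=1.3))
E
```

```text
time: 6.3
eef_pos: [0.5568, -0.2016, 0.127]
tcp_rot: [-0.706, -0.017, 0.019, 0.707]
contact_force: [0.4, 0.7, -0.2]
opening: 0.451
time: 6.72
eef_pos: [0.5571, -0.2016, 0.2485]
tcp_rot: [-0.706, -0.017, 0.019, 0.707]
contact_force: [1.8, 0.6, -1.1]
opening: 0.451
time: 7.13
time: 7.55
time: 7.97
eef_pos: [0.5579, -0.2019, 0.2482]
tcp_rot: [0.513, -0.487, 0.486, -0.513]
contact_force: [-0.8, -0.3, 0.6]
opening: 0.6
7.9667 [ 0.55786072 -0.20190393  0.24819603] [[0.053, -0.001, 0.999], [-0.999, 0.0, 0.053], [-0.0, -1.0, -0.001]]
```

View pics/c3.png

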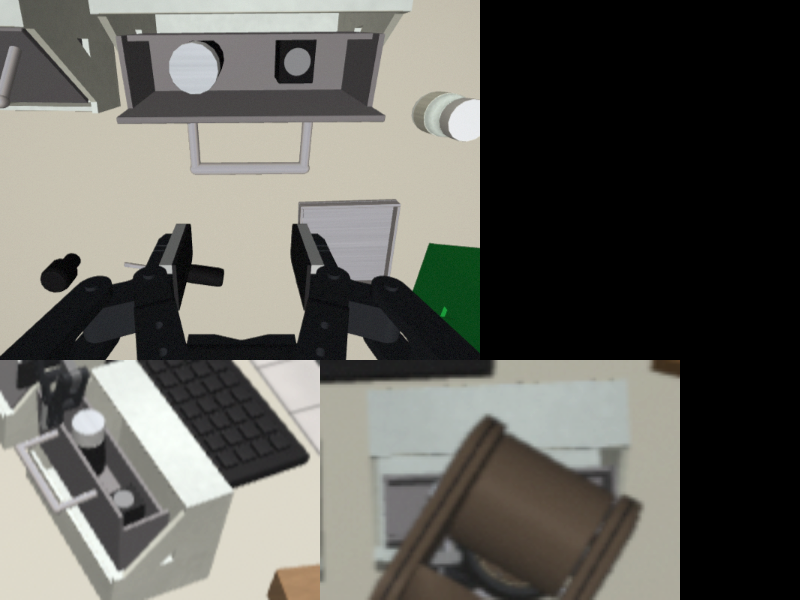

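The bin is out at its stop. In the wrist image the canister lid is at about (258,90), in the left half (+y), with the block on the other side. The bar runs (257,224)–(411,224) and the lid is at side px (404,230).

```bash
python3 - <<'E'
from h import *
import pickle
w=pickle.load(open('w3.pkl','rb'));s=pickle.load(open('s3.pkl','rb'))
g=w['img'][45:135,215:298]; m=(g.min(2)>120).astype(np.uint8)
c=max(cv2.findContours(m,0,1)[0],key=cv2.contourArea); (x,y),a,_=cv2.fitEllipse(cv2.convexHull(c)); p=(x+215,y+45); print(p,a)
L=onz(w,p,.147,w['T']); print('lid',L, tri(ray(w,p),ray(s,(404,230.5))))
e=np.array([onz(w,q,.134) for q in((257,224),(411,224))]);print('bar',e,e.mean(0))
e=np.array([onz(w,q,.016) for q in((401,271),(531,268))]);print('tray far corners',e)
E
```

```text
(257.29061126708984, 90.72390747070312) (64.0794906616211, 69.57125854492188)
lid [ 0.63999949 -0.16249316  0.147     ] (array([ 0.63995813, -0.16187363,  0.1428403 ]), np.float64(3.5997504762645654e-06))
bar [[ 0.56029965 -0.16049748  0.134     ]
 [ 0.56538993 -0.25735496  0.134     ]] [ 0.56284479 -0.20892622  0.134     ]
tray far corners [[ 0.48038769 -0.28240978  0.016     ]
 [ 0.49015197 -0.40752244  0.016     ]]
```

```bash
T='python3 -m inch'
$T '[{"ax":0,"ay":0,"az":0,"x":-11.8,"y":0,"z":24,"hand":-0.2},{"ax":0,"ay":0,"az":0,"x":-11.8,"y":3.5,"z":24,"hand":-0.2},{"ax":0,"ay":0,"az":0,"x":-11.9,"y":3.5,"z":24.7,"hand":-0.2},{"ax":0.06,"ay":0,"az":0,"x":0,"y":0,"z":0,"hand":-0.2},{"ax":0.06,"ay":0,"az":0,"x":0,"y":0,"z":0,"hand":-0.2}]' | head -1
$T '[{"ax":0,"ay":0,"az":0,"x":0,"y":0,"z":0,"hand":-0.2},{"ax":0,"ay":0,"az":0,"x":0,"y":0,"z":0,"hand":-0.2},{"ax":0,"ay":0,"az":0,"x":0,"y":0,"z":0,"hand":-0.2}]'
python3 - <<'E'
from h import *
st=get_state(); w=read_camera('wrist'); T=wT(w); M=R.from_quat(st['tcp_rot']).as_matrix(); print(M.round(3).tolist(),st['eef_pos'])
g=w['img'].astype(int); m=((g.min(2)>120)&(g.max(2)-g.min(2)<14)).astype(np.uint8); m[330:]=0
for c in cv2.findContours(m,0,1)[0]:
    if 1500<cv2.contourArea(c)<30000:
        (x,y),a,_=cv2.fitEllipse(cv2.convexHull(c)); L=onz(w,(x,y),.147,T); print((x,y),a,cv2.contourArea(c),L,'tool mm',M.T@(L-st['eef_pos'])*1e3)
cv2.imwrite('pics/w4.png',w['img'][:,:,::-1])
E
```

```text
time: 8.53
time: 8.78
eef_pos: [0.6291, -0.163, 0.2419]
tcp_rot: [-0.481, 0.457, -0.516, 0.542]
contact_force: [-0.4, -0.6, -0.0]
opening: 0.599
[[0.05, 0.119, 0.992], [-0.999, 0.006, 0.05], [0.0, -0.993, 0.119]] [ 0.62908319 -0.16303699  0.24189795]
(322.55926513671875, 242.52920532226562) (55.74310302734375, 59.47340774536133) 2518.0 [ 0.6398775  -0.16263016  0.147     ] tool mm [ 9.20440916e-02  9.55088691e+01 -5.92335311e-01]
(53.65638732910156, 149.87115478515625) (123.95411682128906, 179.465087890625) 12024.5 [ 0.68600951 -0.00853732  0.147     ] tool mm [-151.50291446  101.85631203   52.80655981]
```

Lid is centred within 1 mm in the tool frame. Descending along the tool axis.

```bash
T='python3 -m inch'
$T '[{"ax":0,"ay":0,"az":0,"x":0,"y":20,"z":0,"hand":-0.2},{"ax":0,"ay":0,"az":0,"x":0,"y":28,"z":0,"hand":-0.2},{"ax":0,"ay":0,"az":0,"x":0,"y":28,"z":0,"hand":-0.2},{"ax":0,"ay":0,"az":0,"x":0,"y":15,"z":0,"hand":-0.2},{"ax":0,"ay":0,"az":0,"x":0,"y":12,"z":0,"hand":-0.2}]'
$T '[{"ax":0,"ay":0,"az":0,"x":0,"y":12,"z":0,"hand":-0.2},{"ax":0,"ay":0,"az":0,"x":0,"y":8,"z":0,"hand":-0.2},{"ax":0,"ay":0,"az":0,"x":0,"y":0,"z":0,"hand":-0.2},{"ax":0,"ay":0,"az":0,"x":0,"y":0,"z":0,"hand":-0.2}]'
$T '[{"ax":0,"ay":0,"az":0,"x":0,"y":0,"z":0,"hand":1},{"ax":0,"ay":0,"az":0,"x":0,"y":0,"z":0,"hand":1},{"ax":0,"ay":0,"az":0,"x":0,"y":0,"z":0,"hand":1},{"ax":0,"ay":0,"az":0,"x":0,"y":0,"z":0,"hand":1},{"ax":0,"ay":0,"az":0,"x":0,"y":0,"z":0,"hand":1}]' 35
```

```text
time: 9.25
eef_pos: [0.6407, -0.1619, 0.1369]
tcp_rot: [-0.481, 0.458, -0.515, 0.542]
contact_force: [0.1, -0.5, 0.6]
opening: 0.595
time: 9.58
eef_pos: [0.6441, -0.1622, 0.1198]
tcp_rot: [-0.481, 0.457, -0.516, 0.542]
contact_force: [0.8, -0.3, 0.8]
opening: 0.598
time: 10.0
eef_pos: [0.6446, -0.1625, 0.121]
tcp_rot: [-0.48, 0.456, -0.517, 0.542]
contact_force: [0.4, -0.8, 4.8]
opening: 0.413
```

```bash
T='python3 -m inch'
$T '[{"ax":0,"ay":0,"az":0,"x":0,"y":-8,"z":0,"hand":1},{"ax":0,"ay":0,"az":0,"x":0,"y":-22,"z":0,"hand":1},{"ax":0,"ay":0,"az":0,"x":0,"y":-30,"z":0,"hand":1},{"ax":0,"ay":0,"az":0,"x":0,"y":-30,"z":0,"hand":1},{"ax":0,"ay":0,"az":0,"x":0,"y":-20,"z":0,"hand":1}]'
$T '[{"ax":0,"ay":0,"az":0,"x":0,"y":-10,"z":0,"hand":1},{"ax":-0.06,"ay":0,"az":0,"x":0,"y":0,"z":0,"hand":1},{"ax":-0.06,"ay":0,"az":0,"x":0,"y":0,"z":0,"hand":1},{"ax":0,"ay":0,"az":0,"x":0,"y":0,"z":0,"hand":1},{"ax":0,"ay":0,"az":0,"x":0,"y":0,"z":0,"hand":1}]'
python3 - <<'E'
from h import *
s=get_state();print(s['eef_pos'],R.from_quat(s['tcp_rot']).as_matrix().round(3).tolist())
E
```

```text
time: 10.42
eef_pos: [0.6307, -0.1627, 0.2312]
tcp_rot: [-0.48, 0.457, -0.516, 0.542]
contact_force: [0.8, -0.3, -1.3]
opening: 0.411
time: 10.83
eef_pos: [0.6292, -0.1623, 0.2368]
tcp_rot: [0.512, -0.488, 0.487, -0.512]
contact_force: [-0.6, -1.2, -1.5]
opening: 0.409
[ 0.62918286 -0.16234217  0.23679015] [[0.05, -0.001, 0.999], [-0.999, 0.001, 0.05], [-0.001, -1.0, -0.001]]
```

```bash
T='python3 -m inch'
$T '[{"ax":0,"ay":0,"az":0,"x":10,"y":0,"z":-13,"hand":1},{"ax":0,"ay":0,"az":0,"x":19,"y":0,"z":-24,"hand":1},{"ax":0,"ay":0,"az":0,"x":19,"y":0,"z":-24,"hand":1},{"ax":0,"ay":0,"az":0,"x":19,"y":0,"z":-24,"hand":1},{"ax":0,"ay":0,"az":0,"x":19,"y":0,"z":-24,"hand":1}]' | head -2
$T '[{"ax":0,"ay":0,"az":0,"x":19,"y":0,"z":-24,"hand":1},{"ax":0,"ay":0,"az":0,"x":19,"y":0,"z":-24,"hand":1},{"ax":0,"ay":0,"az":0,"x":19,"y":0,"z":-24,"hand":1},{"ax":0,"ay":0,"az":0,"x":19,"y":0,"z":-24,"hand":1},{"ax":0,"ay":0,"az":0,"x":10,"y":0,"z":-14,"hand":1}]' | head -2
$T '[{"ax":0,"ay":0,"az":0,"x":0,"y":15,"z":0,"hand":1},{"ax":0,"ay":0,"az":0,"x":0,"y":30,"z":0,"hand":1},{"ax":0,"ay":0,"az":0,"x":0,"y":35,"z":0,"hand":1},{"ax":0,"ay":0,"az":0,"x":0,"y":35,"z":0,"hand":1},{"ax":0,"ay":0,"az":0,"x":0,"y":20,"z":0,"hand":1}]' | head -2
$T '[{"ax":0,"ay":0,"az":0,"x":0,"y":12,"z":0,"hand":1},{"ax":0,"ay":0,"az":0,"x":0,"y":8,"z":0,"hand":1},{"ax":0,"ay":0,"az":0,"x":0,"y":5,"z":0,"hand":1},{"ax":0,"ay":0,"az":0,"x":0,"y":0,"z":0,"hand":1},{"ax":0,"ay":0,"az":0,"x":0,"y":0,"z":0,"hand":1}]'
python3 - <<'E'
from h import *
s=get_state();print(R.from_quat(s['tcp_rot']).as_matrix().round(3).tolist())
w=read_camera('wrist'); d=read_camera('side')
o=np.zeros((360,800,3),np.uint8); o[:,:480]=cv2.resize(w['img'],(480,360)); o[:,490:790]=cv2.resize(d['img'][290:470,260:410],(300,360))
cv2.imwrite('pics/c5.png',cv2.convertScaleAbs(o[:,:,::-1],alpha=1.3))
E
```

```text
time: 11.25
eef_pos: [0.5225, -0.2548, 0.2375]
time: 11.67
eef_pos: [0.4159, -0.3469, 0.2377]
time: 12.08
eef_pos: [0.4161, -0.3434, 0.0989]
time: 12.5
eef_pos: [0.4199, -0.3463, 0.0798]
tcp_rot: [0.512, -0.487, 0.488, -0.512]
contact_force: [-0.1, -0.1, -1.3]
opening: 0.411
[[0.05, 0.002, 0.999], [-0.999, -0.002, 0.05], [0.002, -1.0, 0.001]]
```

View pics/c5.png

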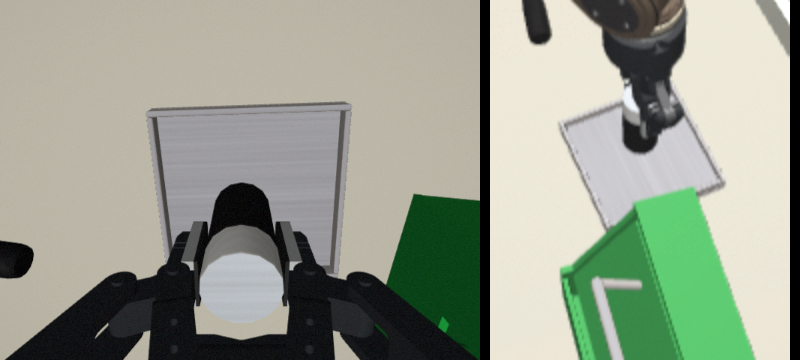

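The canister is held upright over the tray's middle, clear of the walls. Lowering gently until contact.

```bash
T='python3 -m inch'
$T '[{"ax":0,"ay":0,"az":0,"x":0,"y":5,"z":0,"hand":1},{"ax":0,"ay":0,"az":0,"x":0,"y":5,"z":0,"hand":1},{"ax":0,"ay":0,"az":0,"x":0,"y":4,"z":0,"hand":1},{"ax":0,"ay":0,"az":0,"x":0,"y":3,"z":0,"hand":1},{"ax":0,"ay":0,"az":0,"x":0,"y":2,"z":0,"hand":1}]'
$T '[{"ax":0,"ay":0,"az":0,"x":0,"y":1,"z":0,"hand":1},{"ax":0,"ay":0,"az":0,"x":0,"y":1,"z":0,"hand":1},{"ax":0,"ay":0,"az":0,"x":0,"y":1,"z":0,"hand":1},{"ax":0,"ay":0,"az":0,"x":0,"y":0,"z":0,"hand":1}]'
```

```text
time: 13.02
eef_pos: [0.419, -0.3451, 0.0586]
tcp_rot: [-0.512, 0.488, -0.487, 0.512]
contact_force: [-1.2, 0.5, -1.4]
opening: 0.409
time: 13.35
eef_pos: [0.4194, -0.3456, 0.0569]
tcp_rot: [-0.512, 0.487, -0.487, 0.512]
contact_force: [-0.7, 1.2, 2.3]
opening: 0.413
```

```bash
T='python3 -m inch'
$T '[{"ax":0,"ay":0,"az":0,"x":0,"y":1,"z":0,"hand":1},{"ax":0,"ay":0,"az":0,"x":0,"y":0,"z":0,"hand":1}]'
```

```text
time: 13.52
eef_pos: [0.4196, -0.3457, 0.0569]
tcp_rot: [-0.512, 0.487, -0.487, 0.512]
contact_force: [-1.5, 2.4, 7.1]
opening: 0.408
```

```bash
T='python3 -m inch'
$T '[{"ax":0,"ay":0,"az":0,"x":0,"y":0,"z":0,"hand":0},{"ax":0,"ay":0,"az":0,"x":0,"y":0,"z":0,"hand":-0.25},{"ax":0,"ay":0,"az":0,"x":0,"y":0,"z":0,"hand":-0.25},{"ax":0,"ay":0,"az":0,"x":0,"y":0,"z":0,"hand":-0.25},{"ax":0,"ay":0,"az":0,"x":0,"y":0,"z":0,"hand":-0.25}]'
$T '[{"ax":0,"ay":0,"az":0,"x":0,"y":-8,"z":0,"hand":-0.25},{"ax":0,"ay":0,"az":0,"x":0,"y":-15,"z":0,"hand":-0.25},{"ax":0,"ay":0,"az":0,"x":0,"y":-25,"z":0,"hand":-0.25},{"ax":0,"ay":0,"az":0,"x":0,"y":-35,"z":0,"hand":-0.25},{"ax":0,"ay":0,"az":0,"x":0,"y":-35,"z":0,"hand":-0.25}]'
$T '[{"ax":0,"ay":0,"az":0,"x":0,"y":-35,"z":0,"hand":-0.25},{"ax":0,"ay":0,"az":0,"x":0,"y":-35,"z":0,"hand":-0.25},{"ax":0,"ay":0,"az":0,"x":0,"y":0,"z":0,"hand":-0.25},{"ax":0,"ay":0,"az":0,"x":0,"y":0,"z":0,"hand":-0.25},{"ax":0,"ay":0,"az":0,"x":0,"y":0,"z":0,"hand":-0.25}]'
python3 - <<'E'
from h import *
w=read_camera('wrist'); d=read_camera('side')
o=np.zeros((560,800,3),np.uint8); o[:300,:400]=cv2.resize(w['img'],(400,300)); o[:,410:790]=cv2.resize(d['img'][190:470,290:480],(380,560))
cv2.imwrite('pics/c6.png',cv2.convertScaleAbs(o[:,:,::-1],alpha=1.3))
E
```

```text
time: 13.93
eef_pos: [0.4192, -0.3454, 0.0552]
tcp_rot: [-0.512, 0.487, -0.487, 0.512]
contact_force: [0.5, 0.8, 0.4]
opening: 0.627
time: 14.35
eef_pos: [0.4187, -0.3448, 0.1742]
tcp_rot: [-0.512, 0.488, -0.487, 0.512]
contact_force: [-0.4, -0.7, -0.7]
opening: 0.626
time: 14.77
eef_pos: [0.4191, -0.3452, 0.2434]
tcp_rot: [0.512, -0.487, 0.487, -0.512]
contact_force: [-0.0, 0.1, -1.2]
opening: 0.627
```

View pics/c6.png

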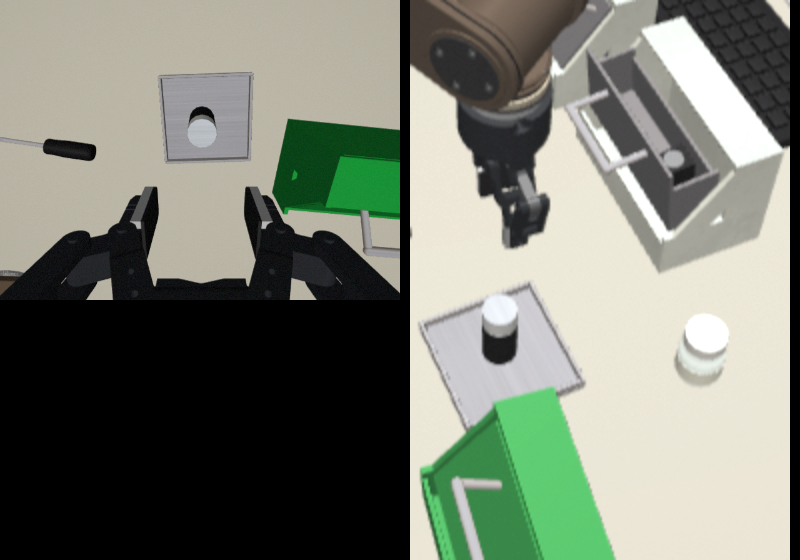

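The canister stands upright in the middle of the tray (wrist px 203,130 of the crop), the bin is tilted out with the block still in it, and the gripper is clear. One numeric check of the bar, then I hand in.

```bash
python3 - <<'E'
from h import *
c=read_camera('side')
e=np.array([onz(c,p,.134) for p in((370,243),(389,273))]);print(e,e.mean(0))
from plant import sign_off
if abs(e.mean(0)[0]-.5625)<.006: print(sign_off())
E
```

```text
[[ 0.56050084 -0.16426342  0.134     ]
 [ 0.56722234 -0.25312703  0.134     ]] [ 0.56386159 -0.20869522  0.134     ]
the job is handed in; nothing more can be done
None
```

I pulled the wide bin out to its stop, lifted the canister out and stood it upright near the middle of the steel tray. The job was handed in at about 15 s of the 58 s allowed.

- **Bin:** the force at the handle rose to about 15 N with no further motion, so it was at its stop. Just before hand-in the bar was at x = 0.564 m; it was 0.563 m just after I let go of it.
- **Canister:** it touched the tray floor at about 7 N and I released it there, so it was not dropped. The last picture shows it upright and clear of the tray walls.
- **Clearance:** the gripper was about 19 cm up and touching nothing. The black block is still in the bin.
- **What went wrong or disagreed:**
  - My first moves were refused because rows need all seven values, so nothing moved.
  - An early wrist measurement was about 8 mm off in y, most likely because the arm was still settling. Later measurements taken at rest agreed to within about 2 mm on the bar, but the tray centre still differed by up to about 5 mm between views. The canister had over 4 cm to the tray walls.

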